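Gauge a turned handle, then hold it up level

ROBOT

A 6-joint arm with a two-finger parallel gripper is mounted at the origin on the work surface. World frame = base frame: x ahead of the robot, y to its left, z up, the work surface at z = 0. Lengths are in mm, angles in rad, forces in N, time in s.
With the tool pointing down it reaches from about 400 to 925 mm from the base axis. Payload 12.5 kg.
Tool frame: the origin (TCP) lies at the very end of the fingers, on their centre line; the grasp point (between the pads) lies 19 mm behind it (env.tcp_to_grasp is the distance from the TCP to the grasp point, in mm); z points along the fingers, x is the direction in which the jaws open and shut, and the axes are right-handed (so a half turn about z gives the same grasp; the last joint's range is limited). The gripper opens to 95 mm and grips with 3 to 60 N. Pads are 20 mm wide; open, the fingers measure 119 mm over their backs; the gripper's body (75 mm by 180 mm) begins 59 mm behind the grasp point.
Start: joints at [-1.238, 0.491, 1.559, -0, 1.092, -0.106], TCP at [265.558, -565.797, 214.661] pointing down, gripper open.
Joint ranges: [-3.1, 3.1], [-0.84, 2.19], [0.05, 2.79], [-1.13, 4.28], [0.06, 2.93], [-2.69, 2.69]. Speed limits (rad/s): [2.22, 2.22, 2.79, 3.14, 3.14, 3.14].

INTERFACE

Orientations are given as [roll, pitch, yaw] about the fixed x, y, z axes, in that order (R = Rz(yaw) Ry(pitch) Rx(roll)).
In Python, from cell import env, vision, job gives the robot as it stands.
- The arm moves only by the shell command python3 -m pendant 'ROWS' [OPENING]. ROWS is JSON, a list of rows, each a list of 4 numbers: the shift along the tool's x, y, z in mm, then the turn about the tool's z in degrees. In form: [[tx, ty, tz, turn], ...]. A call has 1 to 8 rows; each row is the pose to reach, as a shift and turn from the pose measured when the call began, along the tool's axes at that moment; what a row does not reach only later rows make up. A row lasts 1/8 s, in which the tool goes at most 62.5 mm and 10.7 degrees, less where a joint would pass 70% of its speed; a pose out of reach is approached as far as the arm can. A call with a gripper value outside its range is refused whole. OPENING is the closure, from 0 (fully open) to 1 (shut), set as the call begins (- or left out, the last holds). The fingers move at their own pace and stop on an object; the grip force is fixed at half the most. Time passes only in rows, so rows that repeat a pose let the fingers close. It gives the time, the measured TCP pose, the force and the opening at its end, in the units of the state.
- env.state(): the state, without advancing time (a new reading comes with each control period).
- vision.read_camera(name): name is "side" or "top" or "wrist"; returns a dict with "pixels" (420x560x3 uint8, red, green, blue), "intrinsics" (3x3 intrinsics, pixels), "k1" (the pictures are not rectified: a ray, as slopes to the right and down, at radius r is drawn at 1 + k1 r^2 times it, then the intrinsics apply), "R" (3x3) and "t" (3): a world point X has camera coordinates R X + t; the wrist camera has in their place "tool_from_camera" (4x4, takes a point from camera to tool coordinates, whose origin is the TCP and whose axes are the tool frame's). Camera axes: x right, y down, z forward; pixel columns grow to the right and rows downward; lengths in mm; the calibration is good to about 2 mm. A picture is of the moment at which its call begins: read the wrist's pose just before it. There is no depth.
- job.job_done(): hands the job in, once; it reports no verdict.
Trained networks look in a picture, given as the dict that the camera call returned (one of the last four; its "shot" number tells which), for a name from the list of things; names that differ only in an ending like _2 or _b are one class to them, and where a whole thing is asked for, a point or a joint stands for the part that bears it (a point fixed in the world has none). Each returns a list of dicts, best first, with "confidence" (0 to 1); they miss things now and then, are a little off and sometimes report something else, mostly with a low value. They report only what shows in the picture. A call takes as long as a camera call. They do not tell look-alikes from the thing itself.
- vision.find_in(picture, query): "at" ([x, y, z] in mm, in the coordinates of the camera as it stood for that picture, good to about 4 mm: the middle of the surface that is visible of it).
- vision.regions_of(picture, query): "pixels" (420x560 bool, what is visible of it).
The state is a dict: "t": time; "joints": joint angles; "qvel": joint speeds; "tau": joint torques, N m; "eef_pos": TCP position; "tcp_rot": TCP orientation; "ft_force": force on the tool from outside, world axes, zero at the start; "moment": the same for the moment, N m; "opening": opening from 0.0 (shut) to 1.0 (fully open).
Only numpy, scipy, OpenCV 4.12 (cv2) and the standard library are available. Lean on these libraries where they do the work, as an engineer would, in place of code of your own. Each camera call takes 0.05 s, during which the arm holds its last target.

TASK

Check the turned tool handle in the green bench gauge: slide the sprung jaw shut by its black knob until it presses gently on the handle's brass ferrule (jaw face pushed back about 6 mm on its spring, without ramming it), then slide the jaw back until it stands some 25 mm or more clear of the ferrule. Then draw the handle up out of its socket, turn it from upright to level and finish while still holding it level in the gripper, some 20 cm or more above the bench, so that I can sight along it. Leave the red tin, the try square and the plane iron where they are.

Things in the scene. Friction and masses are not known exactly. Their poses are not given: they have to be found in the camera images.
- gauge: Green bench gauge, fixed. Origin: on its underside, below the socket's axis; z up, y along the slide from the fixed jaw towards the sliding jaw and knob. Base plate 12 mm high, x +-55, y -70 to +240 mm. Dark socket block 70 x 50, top 52 mm high. Fixed jaw: y -41 to -14.5, 36 wide in x, top 82 mm high. Nothing but the knob (top 121 mm) is higher than 82 mm.
- socket (a point): Mouth of the socket in the gauge's block, on its vertical axis, 52 mm above the bench: round hole 26 mm wide, 36 mm deep, open upward. The handle stands in it with 1 mm of play all round, its foot 16 mm and its top 196 mm above the bench.
- knob (a point): Centre of the upright round black knob, 22 mm in diameter, 45 mm tall (76 to 121 mm above the bench), on the carriage block (44 mm square, top 76 mm high). Pinch it from above, any side. It moves along the gauge's y axis; towards -y shuts the jaw. Its axis is 90 mm behind (+y of) the unpressed jaw face.
- carriage (a joint): Carriage travel (m): 0 = fully open (jaw face 56 mm from the ferrule), growing as the jaw shuts (towards the gauge's -y), up to 0.078; the free jaw face meets the ferrule at 0.055 to 0.059. Drags with about 1.5 N friction and stays where left, except that a pressed spring may push it back a little.
- jaw (a joint): How far the jaw face is pushed back into the carriage on its spring (m): 0 = free, 0.012 = against its hard stop. Spring force is 1 N when it starts to move, plus 0.5 N per mm (4 N at 6 mm, 7 N at the stop).
- jaw_face (a point): Centre of the flat steel face of the sliding jaw (36 mm wide, 28 mm high), 66 mm above the bench, which meets the ferrule.
- handle_center (a point): Turned handle, loose, round, 180 mm long, about 140 g; the point is on its axis half-way along, near its balance point. z axis: along the handle from brass end to wooden end (up at the start). Lower 72 mm: brass ferrule, 24 mm in diameter. Above: orange-brown wood, 30 mm in diameter and straight from 92 to 165 mm above the foot, rounded at the top.
- tin_center (a point): Bystander: open red tin, tapered, 90 mm in diameter at the rim, 100 mm tall; the point is half-way up.
- square_center (a point): Bystander: try square lying flat, dark wood stock 100 mm long (16 mm high) with a steel blade 110 mm long; the point is the middle of the stock.
- iron_center (a point): Bystander: slotted steel plane iron lying flat, 55 x 180 x 4 mm; the point is its middle.
Mind the look-alikes: they are no part of the job. What is meant by the part that bears handle_center is not purple, and is the larger of those in its own colour.

How it is judged:
By the outcome, as a careful person would: the job done as asked, in the order asked, and still so for the second after the job is handed in, while the arm keeps its last pose, push and grip.
It also fails if it takes over 54 s, if anything falls off the work surface, if the arm or the gripper's body presses on something with over 40 N, if the wrist force passes 120 N, or if a joint passes its speed limit or range.

## Working session

There is one attempt and no reset: what is moved stays moved. The work goes in short steps, Python scripts to look and compute and a shell command to move; the robot and the scene stay as the last step left them, time stands still between calls to the robot, and variables do not carry over. Pictures are saved under pics/ and viewed, and the job is handed in when it is done.

```bash
ls; mkdir -p pics; python3 - <<'E'
from cell import env, vision, job
import cv2
s=env.state(); print({k:s[k] for k in s})
for n in ("side","top"):
    p=vision.read_camera(n); cv2.imwrite(f"pics/{n}1.png",p["pixels"][:,:,::-1])
    print(n,p["intrinsics"],p["k1"],p["R"],p["t"])
    for q in ("handle_center","knob","jaw_face","gauge","tin_center","socket","square_center","iron_center"):
        try:
            for d in vision.find_in(p,q)[:4]:
                import numpy as np
                w=np.array(p["R"]).T@(np.array(d["at"])-np.array(p["t"]))
                print(n,q,round(d["confidence"],2),w.round(0))
        except Exception as e: print(q,e)
print(env.state()["t"])
E
```

```text
pics
{'t': 0.0, 'joints': array([-1.23760416e+00,  4.91583942e-01,  1.55949051e+00,  4.41543219e-05,
        1.09166477e+00, -1.05600714e-01]), 'qvel': array([-0.00061471,  0.00052206,  0.00040257, -0.00074844,  0.00151983,
       -0.00010893]), 'tau': array([-1.52541033e-03, -6.12652159e+01, -2.58180910e+01,  6.90798112e-02,
        4.82906832e-02, -7.32692388e-05]), 'eef_pos': array([ 265.47590938, -565.53591377,  214.03245432]), 'tcp_rot': array([-3.14143286e+00,  1.13605125e-03, -1.13202373e+00]), 'ft_force': array([-0.0832903 , -0.77393424,  0.14745036]), 'moment': array([0.01258602, 0.03992277, 0.00092948]), 'opening': 1.001824069881327}
side [[385.3581573    0.         274.38494289]
 [  0.         385.3581573  206.37959816]
 [  0.           0.           1.        ]] -0.0782710158500318 [[ 0.9942949  -0.10665056 -0.00182097]
 [-0.05906822 -0.53631287 -0.84194979]
 [ 0.08881781  0.83725394 -0.53955281]] [-593.01467311  109.47637993  973.1453814 ]
side handle_center 0.92 [ 438. -209.   79.]
side handle_center 0.79 [ 544. -316.  118.]
side handle_center 0.73 [ 549. -203.  152.]
si
[... 236 characters left out ...]
on_center 0.74 [ 529. -145.   13.]
side iron_center 0.58 [ 504. -437.    2.]
side iron_center 0.41 [531. -74.  61.]
top [[484.54557041   0.         290.72890045]
 [  0.         484.54557041 208.96247299]
 [  0.           0.           1.        ]] -0.12027121303263091 [[ 0.00302298 -0.99992099  0.01220142]
 [-0.98418661 -0.00513597 -0.17706029]
 [ 0.17710897 -0.01147323 -0.98412437]] [ -10.05559619  600.14275869 1212.1441965 ]
top handle_center 0.63 [ 540. -296.  156.]
top handle_center 0.56 [ 543. -179.  183.]
top knob 0.72 [539. -64.  74.]
top jaw_face 0.66 [ 545. -142.   84.]
top gauge 0.7 [536. -93.  12.]
top square_center 0.91 [544. 400.   9.]
top iron_center 0.72 [ 504. -436.    5.]
0.9
```

View pics/side1.png

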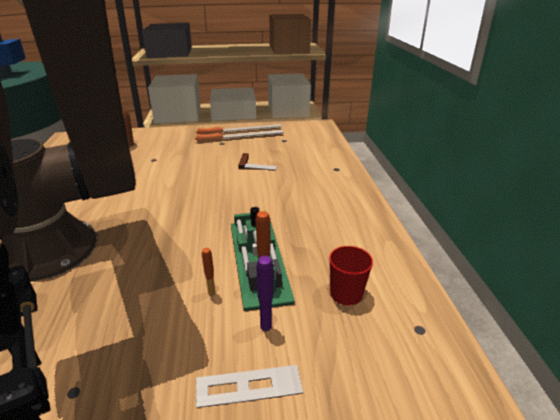

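View pics/top1.png

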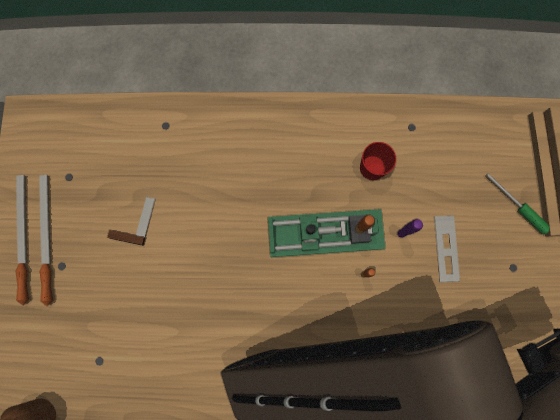

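The job handle is the orange one in the socket at top-image pixel (366,222). The knob is at (310,229), the purple look-alike at (410,228) and the small orange look-alike at (369,272). Next I'll fit the gauge pose.

```bash
cat > h.py <<'E'
import numpy as np, cv2
from cell import env, vision, job
def rays(p,uv):
    K=np.array(p["intrinsics"]); d=np.array([p["k1"],0,0,0,0],float)
    # model: distorted = (1+k1 r^2)*undist
    return cv2.undistortPoints(np.array(uv,float).reshape(-1,1,2),K,d).reshape(-1,2)
def cam(p):
    if "R" in p: return np.array(p["R"]),np.array(p["t"]).ravel()
    from scipy.spatial.transform import Rotation as Ro
    s=p["state"]; T=np.eye(4); T[:3,:3]=Ro.from_euler("xyz",s["tcp_rot"]).as_matrix(); T[:3,3]=s["eef_pos"]
    M=T@np.array(p["tool_from_camera"]); R=M[:3,:3].T; return R,-R@M[:3,3]
def atz(p,uv,z):
    R,t=cam(p); r=rays(p,uv); d=np.c_[r,np.ones(len(r))]@R; c=-R.T@t
    return c+d*((z-c[2])/d[:,2])[:,None]
def proj(p,X):
    R,t=cam(p); return cv2.projectPoints(np.array(X,float).reshape(-1,1,3),cv2.Rodrigues(R)[0],t,np.array(p["intrinsics"]),np.array([p["k1"],0,0,0,0.]))[0].reshape(-1,2)
def shot(n):
    s=env.state(); p=vision.read_camera(n); p["state"]=s; return p
def save(p,name,box=None,k=1,pts=()):
    im=p["pixels"][:,:,::-1].copy()
    if box: im=im[box[1]:box[3],box[0]:box[2]]
    im=cv2.resize(im,None,fx=k,fy=k,interpolation=cv2.INTER_CUBIC)
    o=np.array(box[:2] if box else (0,0))
    for u in pts: cv2.circle(im,tuple(int(v) for v in (np.array(u)-o+.5)*k),2,(255,255,0),-1)
    cv2.imwrite("pics/"+name,im)
E
python3 - <<'E'
from h import *
import pickle
for n in ("top","side"):
    p=shot(n); pickle.dump(p,open(n+".pkl","wb"))
    a=p["pixels"].astype(int); g=(a[:,:,1]>a[:,:,0]*1.3)&(a[:,:,1]>a[:,:,2]*1.15)&(a[:,:,1]>40)
    box=(255,190,430,300) if n=="top" else (180,190,320,350)
    m=np.zeros(g.shape,bool); m[box[1]:box[3],box[0]:box[2]]=g[box[1]:box[3],box[0]:box[2]]
    ys,xs=np.nonzero(m); W=atz(p,np.c_[xs,ys],12)
    r=cv2.minAreaRect(W[:,:2].astype(np.float32)); print(n,r,cv2.boxPoints(r).round(0).tolist())
    save(p,n+"2.png",box,4)
E
```

```text
top ((543.7736206054688, -103.36669921875), (107.29432678222656, 306.57830810546875), 4.264652729034424) [[479.0, 46.0], [502.0, -260.0], [609.0, -252.0], [586.0, 53.0]]
side ((545.0040893554688, -86.35316467285156), (106.74459838867188, 355.4603576660156), 4.12195348739624) [[479.0, 87.0], [505.0, -267.0], [611.0, -260.0], [585.0, 95.0]]
```

View pics/top2.png

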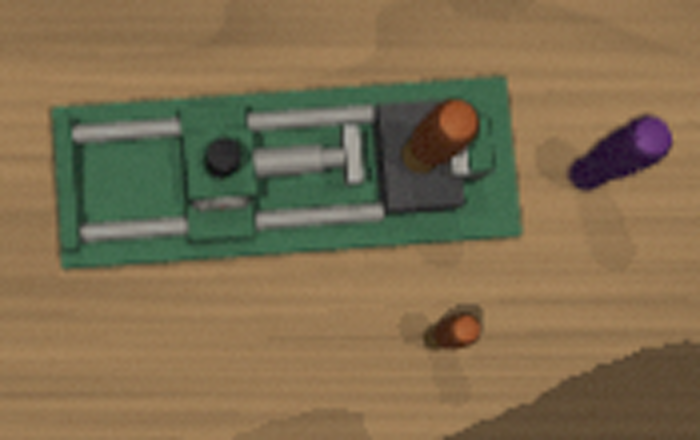

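View pics/side2.png

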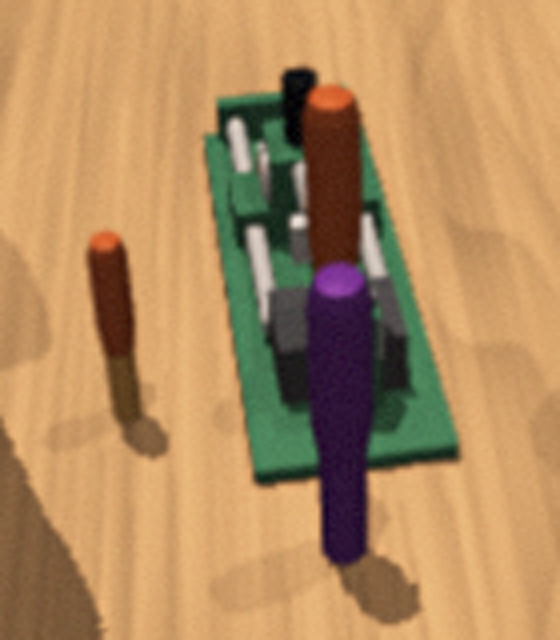

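```bash
python3 - <<'E'
from h import *
import pickle
p=pickle.load(open("top.pkl","rb")); q=pickle.load(open("side.pkl","rb"))
print("knob top",atz(p,[[255+222/4-.5,190+156/4-.5]],121), "handle top",atz(p,[[255+459/4-.5,190+117/4-.5]],194))
print("side handle top",atz(q,[[180+330/4-.5,190+97/4-.5]],195),"side knob top",atz(q,[[180+300/4-.5,190+76/4-.5]],120))
print("purple top/foot",atz(p,[[255+650/4-.5,190+135/4-.5]],194),atz(p,[[255+585/4,190+178/4]],5), atz(q,[[180+340/4,190+550/4]],3),atz(q,[[180+339/4,190+280/4]],195))
print("small",atz(q,[[180+106/4,190+240/4]],130),atz(p,[[255+465/4,190+328/4]],130))
E
```

```text
knob top [[539.55882906 -54.26889152 121.        ]] handle top [[ 552.7789414  -188.32653073  194.        ]]
side handle top [[ 551.90927608 -189.82156433  195.        ]] side knob top [[543.5653013 -53.4832121 120.       ]]
purple top/foot [[ 542.58927429 -300.61953612  194.        ]] [[ 540.06522315 -308.37282116    5.        ]] [[ 544.41808589 -309.78910063    3.        ]] [[ 545.37087888 -328.67961715  195.        ]]
small [[ 437.94809087 -210.37479765  130.        ]] [[ 432.85527875 -201.52536565  130.        ]]
```

```bash
python3 -m pendant '[[-35,-47,-5,-9],[-70,-94,-10,-18],[-105,-141,-10,-27],[-140,-188,-10,-36],[-175,-235,-10,-45],[-210,-282,-10,-54],[-245,-329,-10,-63],[-280,-376,-10,-69]]' 0.25
```

```text
t: 2.0
eef_pos: [487.7, -150.8, 224.9]
tcp_rot: [3.141, -0.001, 0.076]
ft_force: [0.3, -0.4, -0.3]
opening: 0.751
```

```bash
python3 -m pendant '[[30,-46,0,0],[60,-93,0,0],[60,-93,0,0]]' && python3 - <<'E'
from h import *
p=shot("wrist"); s=p["state"]; print(s["eef_pos"],s["tcp_rot"]); save(p,"w1.png")
R,t=cam(p); print(-R.T@t, R)
print(proj(p,[[540.7,-54.4,121],[551,-189,196]]))
for d in vision.find_in(p,"knob"): print(d["confidence"],R.T@(np.array(d["at"])-t))
E
```

```text
t: 2.38
eef_pos: [541.5, -50.6, 224.8]
tcp_rot: [3.141, -0.001, 0.081]
ft_force: [-0.0, -0.9, -0.7]
opening: 0.747
[541.49703766 -50.58741684 224.79371584] [ 3.14137298e+00 -9.55793050e-04  8.06708385e-02]
[536.60570073  17.57709893 394.26694942] [[ 0.99680095  0.07991373  0.00129113]
 [ 0.07721783 -0.9670906   0.2424318 ]
 [ 0.02062227 -0.24155655 -0.97016759]]
[[276.88459155 208.59770369]
 [276.03970144 393.62857273]]
0.89 [548.49652764 -52.94491937  71.2096431 ]
0.58 [ 555.01235366 -132.81238789   61.54830344]
```

View pics/w1.png

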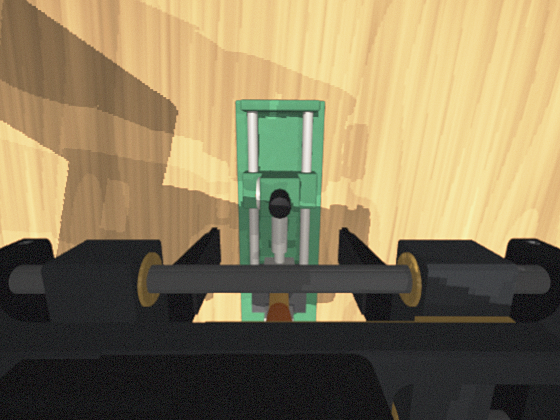

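```bash
python3 -m pendant '[[0,3,50,0],[0,3,100,0],[0,3,132,0],[0,3,139,0],[0,3,139,0]]' && python3 -m pendant '[[0,0,0,0],[0,0,0,0],[0,0,0,0],[0,0,0,0],[0,0,0,0],[0,0,0,0]]' 1
```

```text
t: 3.1
eef_pos: [540.8, -57.1, 86.4]
tcp_rot: [3.141, -0.001, 0.077]
ft_force: [-0.2, 0.3, 1.0]
opening: 0.747
t: 3.85
eef_pos: [542.6, -57.2, 86.5]
tcp_rot: [3.14, -0.005, 0.076]
ft_force: [9.8, 1.1, -5.6]
opening: 0.227
```

```bash
python3 -m pendant '[[0,0,0,0],[0,6,0,0],[0,12,0,0],[0,18,0,0],[0,24,0,0]]' && python3 -m pendant '[[0,1,0,0],[0,2,0,0]]' ; python3 - <<'E'
from h import *
s=env.state(); print(s["t"],s["eef_pos"],s["ft_force"])
p=shot("side"); save(p,"s3.png",(180,180,320,350),4)
p=shot("top"); save(p,"t3.png",(255,190,430,300),4)
p=shot("wrist"); save(p,"w3.png")
E
```

```text
t: 4.47
eef_pos: [544.5, -81.6, 86.5]
tcp_rot: [3.14, -0.005, 0.076]
ft_force: [2.8, 2.7, -2.1]
opening: 0.228
t: 4.72
eef_pos: [544.6, -83.8, 86.5]
tcp_rot: [3.14, -0.005, 0.076]
ft_force: [2.7, 1.0, -1.7]
opening: 0.227
4.725 [544.62110645 -83.76117666  86.47575526] [ 2.67083875  1.04703283 -1.73278222]
```

View pics/s3.png

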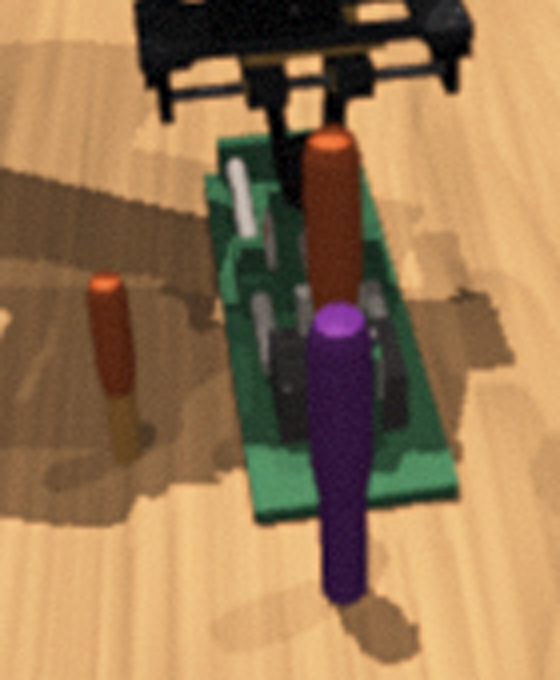

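View pics/t3.png

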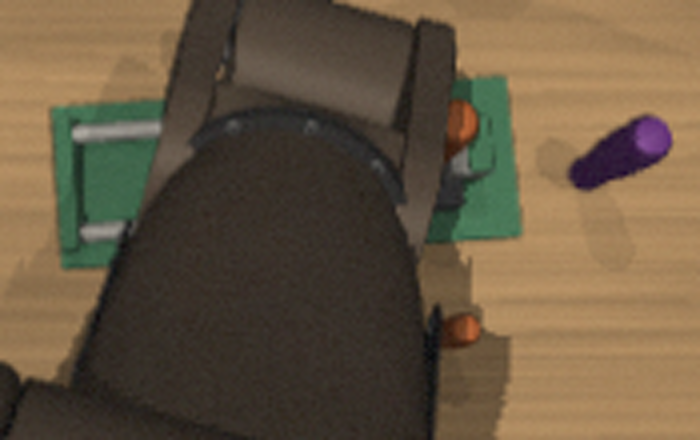

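View pics/w3.png

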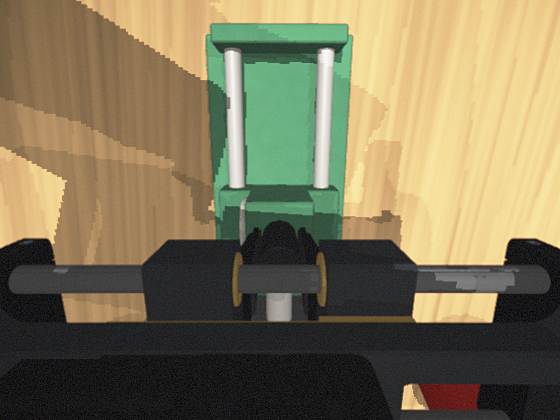

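```bash
for i in 1; do python3 -m pendant '[[0,2,0,0],[0,2,0,0]]'; python3 -m pendant '[[0,2,0,0],[0,2,0,0]]';python3 -m pendant '[[0,1,0,0],[0,1,0,0]]';python3 -m pendant '[[0,1,0,0],[0,1,0,0]]'; done | grep -E "eef|force"
```

```text
eef_pos: [544.8, -85.8, 86.5]
ft_force: [2.6, 0.9, -0.9]
eef_pos: [544.9, -88.0, 86.5]
ft_force: [3.0, -0.2, -1.6]
eef_pos: [545.0, -89.0, 86.5]
ft_force: [2.3, 1.5, -1.1]
eef_pos: [545.1, -90.0, 86.5]
ft_force: [2.3, 2.5, -0.5]
```

```bash
for i in 1; do python3 -m pendant '[[0,1,0,0],[0,1,0,0]]'; python3 -m pendant '[[0,1,0,0],[0,1,0,0]]';python3 -m pendant '[[0,1,0,0],[0,1,0,0]]'; done | grep -E "eef|force"
```

```text
eef_pos: [545.2, -91.0, 86.5]
ft_force: [3.6, 3.4, -0.5]
eef_pos: [545.2, -92.0, 86.5]
ft_force: [2.8, 3.7, -1.2]
eef_pos: [545.3, -93.0, 86.5]
ft_force: [2.6, 3.4, -0.8]
```

```bash
python3 -m pendant '[[0,1,0,0],[0,1,0,0]]' | grep -E "eef|force"; python3 - <<'E'
from h import *
F=[]
for i in range(6):
    p=shot("wrist"); F.append(p["state"]["ft_force"][1])
save(p,"w4.png",(180,0,380,330),2.4); print(np.mean(F),np.round(F,1),env.state()["eef_pos"])
import pickle; pickle.dump(p,open("w4.pkl","wb"))
E
```

```text
eef_pos: [545.4, -93.9, 86.5]
ft_force: [3.0, 3.9, -0.6]
3.938862560878546 [3.9 3.2 4.6 3.6 4.8 3.6] [545.3718869  -93.95396419  86.49261659]
```

View pics/w4.png

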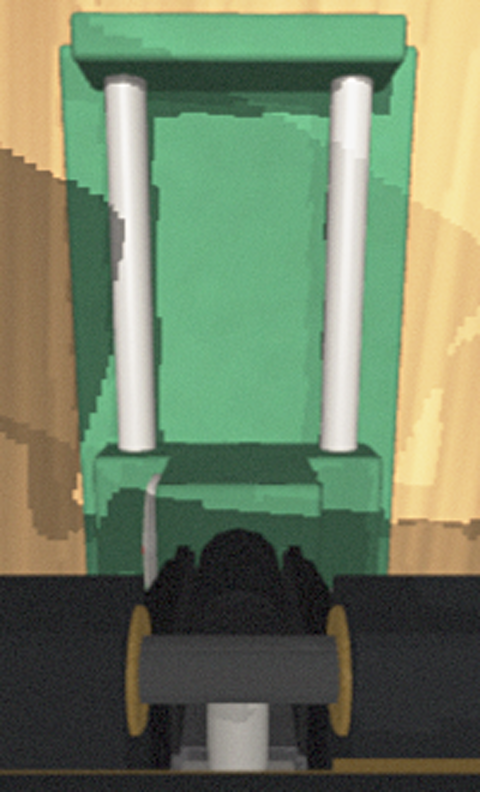

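```bash
python3 - <<'E'
from h import *
import pickle
p=pickle.load(open("w4.pkl","rb")); print(p["intrinsics"])
f=lambda x,y:[180+(x+.5)/2.4-.5,(y+.5)/2.4-.5]
g=np.array([551,-189.]);e=np.array([-.075,.9972]);ex=np.array([.9972,.075])
for n,z,u in [("block rear L",76,f(165,483)),("block rear R",76,f(320,485)),("end L",12,f(63,45)),("end R",12,f(417,45)),("mid base L z12",12,f(78,350)),("mid base R",12,f(399,350)),("knob top rear",121,f(238,530))]:
    w=atz(p,[u],z)[0]; d=w[:2]-g; print(n,w.round(1),"local",(d@ex).round(1),(d@e).round(1))
E
```

```text
[[299.10578897   0.         279.02647495]
 [  0.         299.10578897 204.70687224]
 [  0.           0.           1.        ]]
block rear L [525.4 -69.6  76. ] local -16.5 121.0
block rear R [565.3 -67.2  76. ] local 23.4 120.4
end L [482.7  48.2  12. ] local -50.4 241.6
end R [589.3  56.4  12. ] local 56.6 241.9
mid base L z12 [489.  -41.9  12. ] local -50.8 151.3
mid base R [595.7 -33.9  12. ] local 56.3 151.3
knob top rear [543.9 -67.  121. ] local 2.0 122.2
```

```bash
python3 -m pendant '[[0,1,0,0],[0,1,0,0]]' | grep -E "eef|force"; python3 -m pendant '[[0,1,0,0],[0,1,0,0]]' | grep -E "eef|force"; python3 - <<'E'
from h import *
F=[]
for i in range(8):
    p=shot("wrist"); F.append(p["state"]["ft_force"][1])
save(p,"w5.png",(180,0,380,330),2.4); print(np.mean(F),np.round(F,1),env.state()["eef_pos"])
E
```

```text
eef_pos: [545.4, -94.8, 86.5]
ft_force: [3.1, 4.1, -0.8]
eef_pos: [545.5, -95.7, 86.5]
ft_force: [3.4, 4.7, -1.4]
4.899538196243409 [4.7 5.1 5.4 5.  4.  5.  5.9 4. ] [545.47775909 -95.6354503   86.48465943]
```

```bash
python3 -m pendant '[[0,-3,0,0],[0,-10,0,0],[0,-18,0,0],[0,-26,0,0],[0,-34,0,0],[0,-42,0,0],[0,-42,0,0],[0,-42,0,0]]'; python3 -m pendant '[[0,0,0,0],[0,0,0,0],[0,0,0,0]]' 0.7;  python3 -m pendant '[[0,0,-50,0],[0,0,-100,0],[0,0,-130,0],[0,0,-150,0],[0,0,-150,0]]'; python3 - <<'E'
from h import *
p=shot("wrist");  save(p,"w6.png")
p=shot("side");  save(p,"s6.png",(180,180,320,350),4)
E
```

```text
t: 9.07
eef_pos: [542.4, -53.6, 86.5]
tcp_rot: [3.141, -0.005, 0.077]
ft_force: [4.2, 2.0, -0.3]
opening: 0.226
t: 9.45
eef_pos: [542.1, -53.7, 86.4]
tcp_rot: [3.141, -0.004, 0.076]
ft_force: [-0.1, 0.5, -0.1]
opening: 0.299
t: 10.07
eef_pos: [541.8, -53.8, 237.6]
tcp_rot: [3.14, -0.007, 0.076]
ft_force: [-0.9, 0.0, -0.0]
opening: 0.304
```

View pics/w6.png

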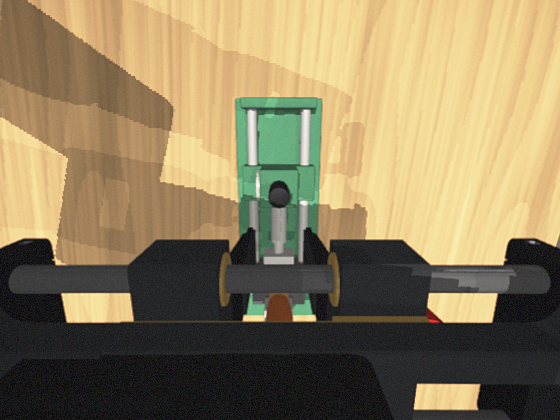

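View pics/s6.png

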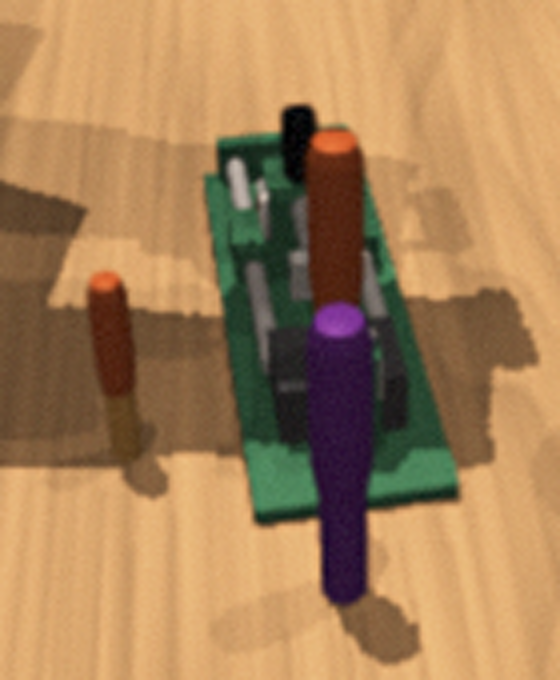

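```bash
python3 -m pendant '[[0,34,0,0],[0,70,0,0],[0,105,0,0],[0,136,0,0],[0,136,0,0]]' 0.35; python3 - <<'E'
from h import *
p=shot("side");  save(p,"s7.png",(100,100,400,350),2.6); print(p["state"]["eef_pos"])
E
```

```text
t: 10.8
eef_pos: [551.1, -190.7, 234.1]
tcp_rot: [-3.141, -0.001, 0.074]
ft_force: [-0.2, 0.4, -0.4]
opening: 0.649
[ 551.08466962 -190.74239988  234.06203539]
```

View pics/s7.png

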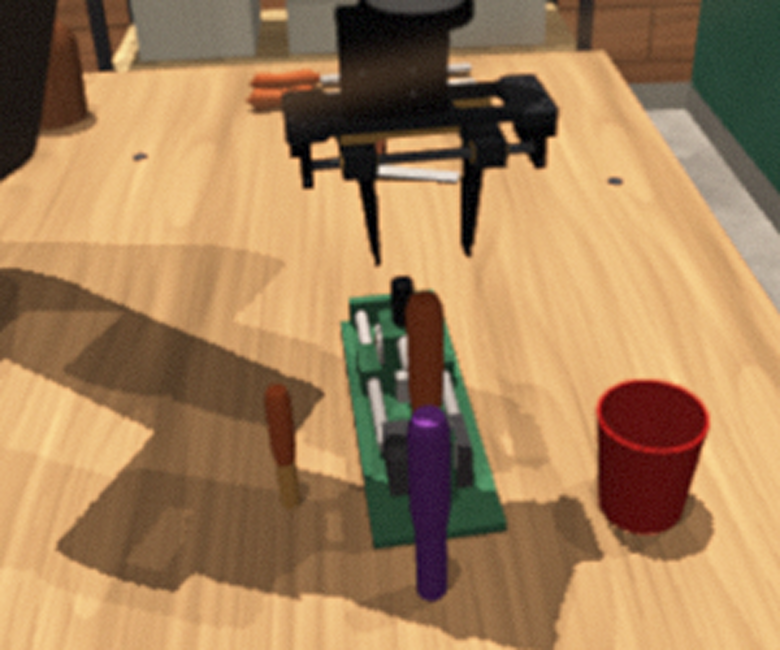

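```bash
python3 -m pendant '[[1,-1,40,0],[1,-1,80,0],[1,-1,104,0],[1,-1,109,0],[1,-1,109,0]]'; python3 -m pendant '[[0,0,0,0],[0,0,0,0],[0,0,0,0],[0,0,0,0],[0,0,0,0]]' 1
```

```text
t: 11.48
eef_pos: [552.2, -187.9, 125.6]
tcp_rot: [-3.141, -0.001, 0.075]
ft_force: [0.3, 0.0, 0.7]
opening: 0.652
t: 12.1
eef_pos: [552.3, -188.0, 125.8]
tcp_rot: [-3.141, -0.002, 0.075]
ft_force: [-0.2, 0.2, 3.4]
opening: 0.312
```

```bash
python3 -m pendant '[[0,0,-12,0],[0,0,-26,0],[0,0,-42,0],[0,0,-70,0],[0,0,-110,0],[0,0,-150,0],[0,0,-160,0],[0,0,-160,0]]';  python3 - <<'E'
from h import *
p=shot("side");  save(p,"s8.png",(100,0,500,400),1.4)
E
```

```text
t: 13.1
eef_pos: [551.8, -188.0, 285.9]
tcp_rot: [-3.141, -0.002, 0.075]
ft_force: [0.8, -0.2, -2.7]
opening: 0.306
```

View pics/s8.png

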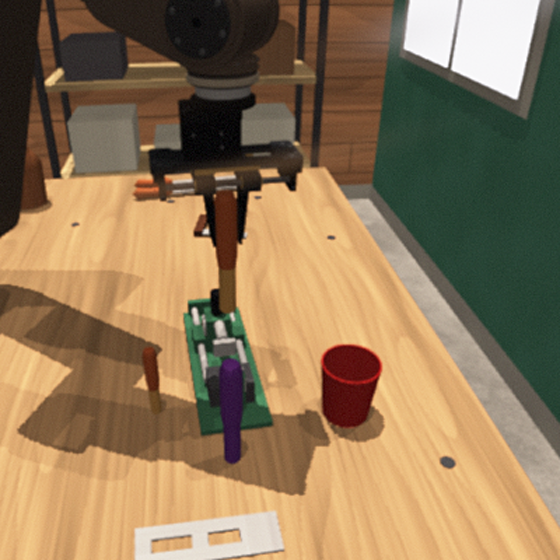

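```bash
python3 -m pendant '[[6,-22,0,0],[20,-66,0,0],[35,-118,0,0],[51,-172,0,0],[67,-226,0,0],[83,-280,0,0],[99,-334,0,0],[115,-388,0,0]]'; python3 -m pendant '[[8,-30,0,0],[14,-52,30,0],[16,-58,70,0],[16,-58,100,0],[16,-58,130,0],[16,-58,140,0]]'
```

```text
t: 14.15
eef_pos: [636.9, 209.4, 283.2]
tcp_rot: [-3.141, 0.003, 0.075]
ft_force: [0.6, -0.9, -0.9]
opening: 0.309
t: 14.9
eef_pos: [646.9, 268.1, 139.5]
tcp_rot: [3.141, 0.008, 0.075]
ft_force: [0.5, -0.4, -1.2]
opening: 0.316
```

```bash
python3 -m pendant '[[0,0,10,0],[0,0,20,0],[0,0,24,0],[0,0,24,0]]'; python3 - <<'E'
from h import *
p=shot("side");  save(p,"s9.png",(150,0,450,300),2)
E
```

```text
t: 15.4
eef_pos: [646.7, 268.1, 115.7]
tcp_rot: [3.141, 0.008, 0.075]
ft_force: [0.0, 1.3, -1.5]
opening: 0.311
```

View pics/s9.png

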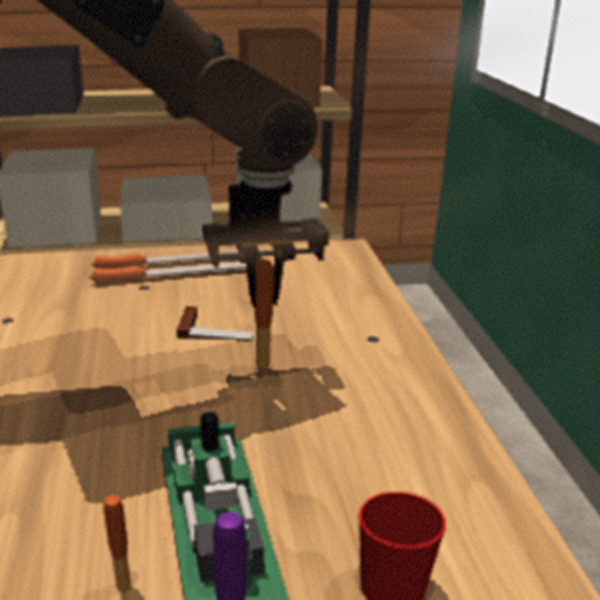

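```bash
python3 -m pendant '[[0,0,6,0],[0,4,9,0],[0,11,10,0],[0,22,11,0],[0,33,13,0],[0,44,15,0],[0,44,15,0]]'; python3 - <<'E'
from h import *
p=shot("side");  save(p,"s10.png",(150,0,450,300),2)
p=shot("top");  save(p,"t10.png",(50,100,350,400),2)
E
```

```text
t: 16.32
eef_pos: [651.0, 223.7, 102.8]
tcp_rot: [-3.141, 0.004, 0.074]
ft_force: [-0.4, -0.7, 9.1]
opening: 0.312
```

View pics/s10.png

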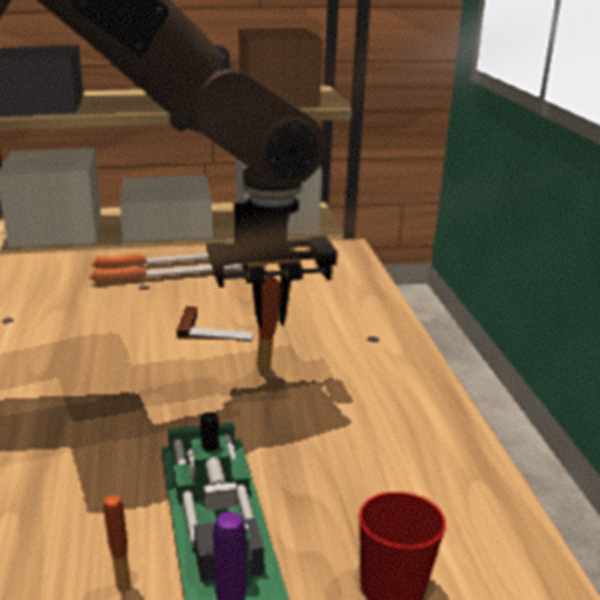

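View pics/t10.png

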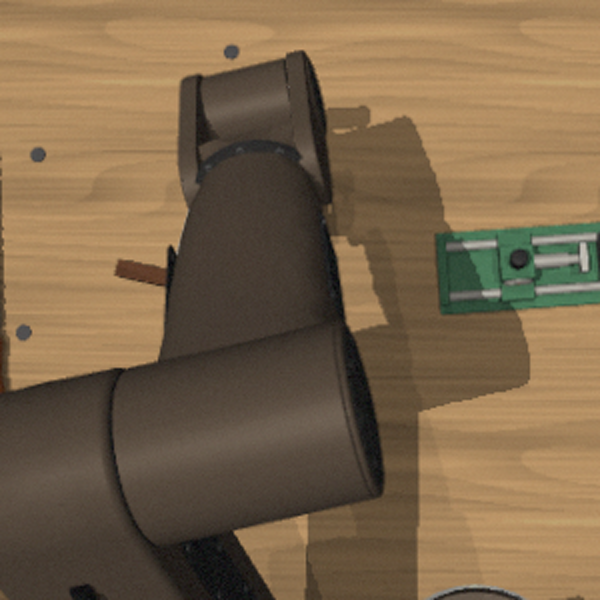

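```bash
python3 -m pendant '[[0,11,4,0],[0,21,9,0],[0,31,14,0],[0,40,20,0],[0,49,27,0],[0,57,34,0],[0,64,42,0],[0,71,50,0]]'; python3 - <<'E'
from h import *
p=shot("side");  save(p,"s11.png",(150,0,450,300),2)
p=shot("wrist");  save(p,"w11.png")
E
```

```text
t: 17.42
eef_pos: [656.7, 152.6, 53.3]
tcp_rot: [3.141, 0.002, 0.074]
ft_force: [0.5, -2.7, 3.4]
opening: 0.308
```

View pics/s11.png

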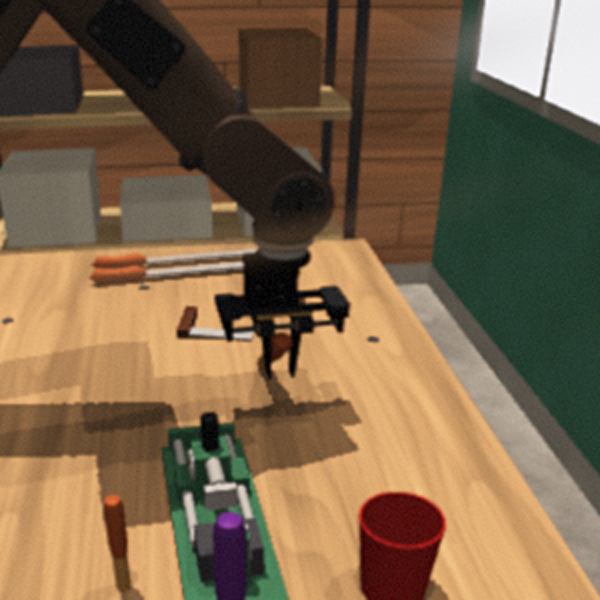

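View pics/w11.png

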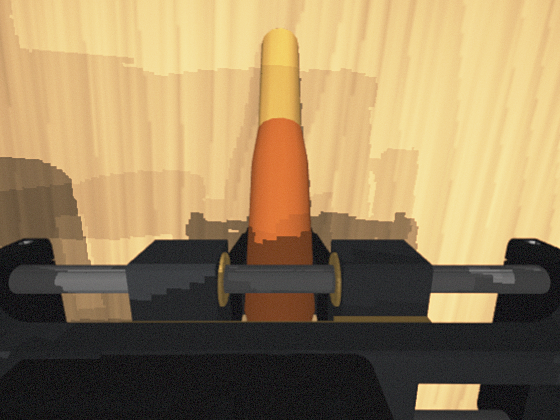

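```bash
python3 -m pendant '[[0,6,9,0],[0,11,19,0],[0,15,29,0],[0,18,38,0],[0,20,44,0],[0,21,49,0],[0,21,49,0]]'; python3 - <<'E'
from h import *
p=shot("wrist");  save(p,"w12.png")
import pickle; pickle.dump(p,open("w12.pkl","wb"))
E
```

```text
t: 18.4
eef_pos: [657.4, 131.5, 2.9]
tcp_rot: [3.142, 0.005, 0.074]
ft_force: [-0.8, -0.2, 0.6]
opening: 0.308
```

View pics/w12.png

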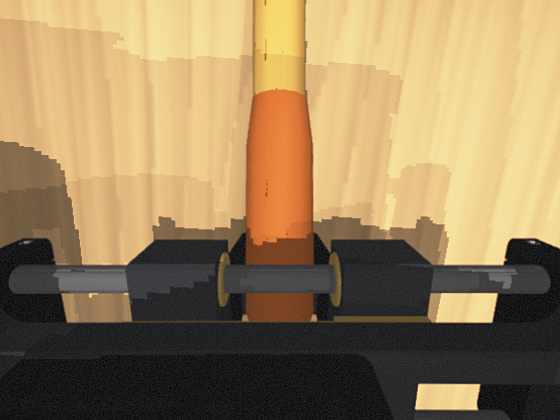

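```bash
python3 -m pendant '[[0,0,-8,0],[0,0,-25,0],[0,0,-60,0],[0,0,-110,0],[0,0,-160,0],[0,0,-210,0],[0,0,-250,0],[0,0,-260,0]]'; python3 -m pendant '[[0,0,0,0],[0,0,0,0]]'; python3 - <<'E'
from h import *
p=shot("wrist");  save(p,"w13.png")
import pickle; pickle.dump(p,open("w13.pkl","wb"))
p=shot("side");  save(p,"s13.png",(150,0,450,300),2)
pickle.dump(p,open("s13.pkl","wb"))
E
```

```text
t: 19.45
eef_pos: [659.0, 131.8, 267.1]
tcp_rot: [-3.142, -0.001, 0.074]
ft_force: [0.2, 0.0, -2.5]
opening: 0.306
t: 19.7
eef_pos: [658.6, 131.8, 265.8]
tcp_rot: [3.142, 0.001, 0.074]
ft_force: [0.3, -0.5, -1.7]
opening: 0.309
```

View pics/w13.png

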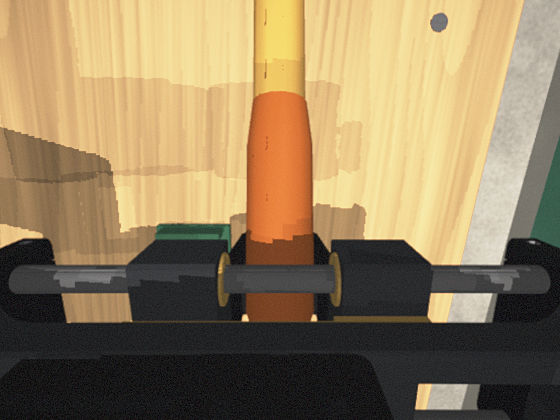

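View pics/s13.png

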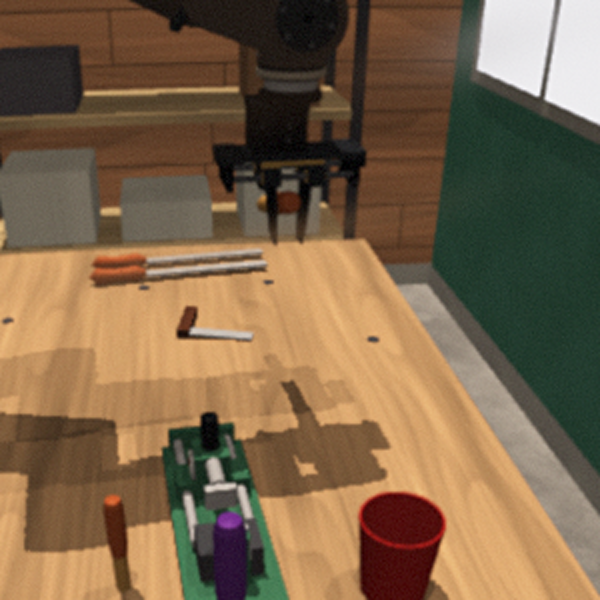

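```bash
python3 - <<'E'
from h import *
import pickle
p=pickle.load(open("s13.pkl","rb"))
save(p,"s13z.png",(260,70,330,130),10)
E
```

```text
(no output)
```

View pics/s13z.png

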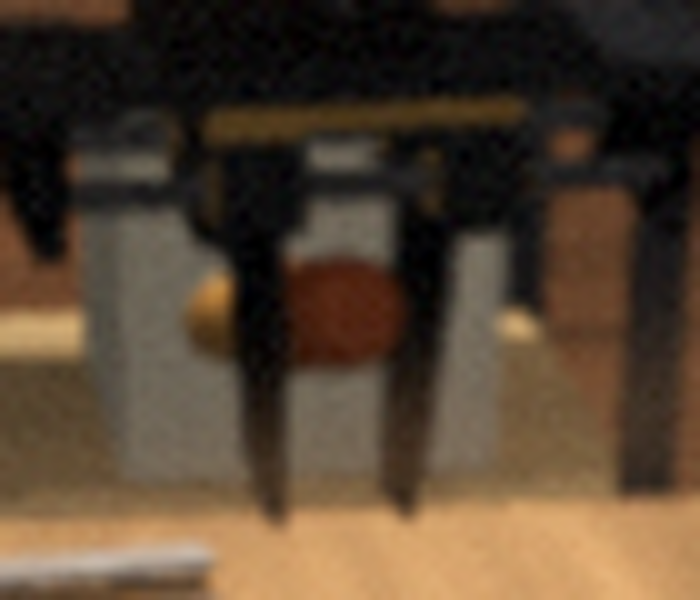

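```bash
python3 - <<'E'
from h import *
import pickle
p=pickle.load(open("s13.pkl","rb")); R,t=cam(p); c=-R.T@t
def aty(u,v,y):
    r=rays(p,[[260+u/10-.5,70+v/10-.5]])[0]; d=R.T@np.array([r[0],r[1],1]); return c+d*((y-c[1])/d[1])
print("wood end",aty(350,313,79)," foot left edge/row",aty(186,316,257))
print("finger tips", aty(275,518,132),aty(403,515,132),"tcp",p["state"]["eef_pos"])
# wrist widths
q=pickle.load(open("w13.pkl","rb")); a=q["pixels"].astype(int)
for v in (5,20,35,50,130,150,170,190,210):
    row=a[v]; m=(row[:,0]-row[:,2]>110); xs=np.nonzero(m[235:330])[0]+235
    print(v,xs.min(),xs.max(),xs.max()-xs.min()+1)
from scipy.optimize import least_squares
E
```

```text
wood end [653.94736397  79.         334.11005956]  foot left edge/row [635.16729747 257.         278.93545147]
finger tips [644.06659903 132.         263.65383616] [677.7941427  132.         263.15390006] tcp [658.56436165 131.76890039 265.60059963]
5 256 302 47
20 255 302 48
35 255 302 48
50 253 302 50
130 250 308 59
150 248 310 63
170 248 310 63
190 248 310 63
210 247 310 64
```

```bash
python3 - <<'E'
from h import *
import pickle
p=pickle.load(open("w4.pkl","rb"))
f=lambda x,y:[180+(x+.5)/2.4-.5,(y+.5)/2.4-.5]
g=np.array([551,-189.]);e=np.array([-.075,.9972]);ex=np.array([.9972,.075])
for z in (30,40,50,60,70,80):
    o=[]
    for u in [f(72,15),f(407,15),f(75,62),f(402,62)]:
        d=atz(p,[u],z)[0][:2]-g; o.append([(d@ex).round(1),(d@e).round(1)])
    print(z,o)
t=pickle.load(open("top.pkl","rb"))
for z in (30,40,50,60,70):
    o=[]
    for u in [(53,110),(80,107),(63,266),(79,248)]:
        d=atz(t,[[255+u[0]/4,190+u[1]/4]],z)[0][:2]-g; o.append([(d@ex).round(0),(d@e).round(0)])
    print(z,o)
print(env.state()["joints"])
E
```

```text
30 [[np.float64(-43.6), np.float64(243.3)], [np.float64(49.3), np.float64(243.5)], [np.float64(-43.4), np.float64(231.7)], [np.float64(48.6), np.float64(231.8)]]
40 [[np.float64(-41.6), np.float64(239.8)], [np.float64(47.2), np.float64(240.0)], [np.float64(-41.4), np.float64(228.7)], [np.float64(46.5), np.float64(228.8)]]
50 [[np.float64(-39.6), np.float64(236.2)], [np.float64(45.0), np.float64(236.4)], [np.float64(-39.5), np.float64(225.6)], [np.float64(44.4), np.float64(225.8)]]
60 [[np.float64(-37.6), np.float64(232.7)], [np.float64(42.9), np.float64(232.9)], [np.float64(-37.5), np.float64(222.6)], [np.float64(42.3), np.float64(222.8)]]
70 [[np.float64(-35.6), np.float64(229.2)], [np.float64(40.8), np.float64(229.4)], [np.float64(-35.5), np.float64(219.6)], [np.float64(40.2), np.float64(219.8)]]
80 [[np.float64(-33.6), np.float64(225.7)], [np.float64(38.7), np.float64(225.8)], [np.float64(-33.5), np.float64(216.6)], [np.float64(38.1), np.float64(216.8)]]
30 [[np.float64(48.0), np.float64(238.0)], [np.float64(49.0), np.float64(220.0)], [np.float64(-56.0), np.float64(238.0)], [np.float64(-45.0), np.float64(227.0)]]
40 [[np.float64(46.0), np.float64(238.0)], [np.float64(47.0), np.float64(220.0)], [np.float64(-56.0), np.float64(238.0)], [np.float64(-45.0), np.float64(227.0)]]
50 [[np.float64(45.0), np.float64(237.0)], [np.float64(46.0), np.float64(220.0)], [np.float64(-57.0), np.float64(237.0)], [np.float64(-46.0), np.float64(226.0)]]
60 [[np.float64(43.0), np.float64(237.0)], [np.float64(44.0), np.float64(220.0)], [np.float64(-58.0), np.float64(237.0)], [np.float64(-47.0), np.float64(226.0)]]
70 [[np.float64(42.0), np.float64(237.0)], [np.float64(42.0), np.float64(219.0)], [np.float64(-59.0), np.float64(237.0)], [np.float64(-48.0), np.float64(226.0)]]
[9.91520100e-02 5.19917555e-01 1.36635392e+00 5.16649549e-05
 1.25691079e+00 2.50967136e-02]
```

```bash
python3 -m pendant '[[-9,-3,0,-8],[-18,-6,0,-18],[-27,-9,0,-28],[-36,-12,0,-38],[-45,-15,0,-48],[-54,-18,0,-58],[-64,-22,0,-68],[-73,-25,0,-78]]'; python3 -m pendant '[[0,0,0,-10],[0,0,0,-20],[0,0,0,-30],[0,0,0,-40],[0,0,0,-50],[0,0,0,-60],[0,0,0,-70],[0,0,0,-78]]'; python3 - <<'E'
from h import *
s=env.state(); print(s["joints"].round(2),s["eef_pos"])
p=shot("side");  save(p,"s14.png",(180,40,380,190),4)
p=shot("top");  save(p,"t14.png",(150,100,350,250),4)
E
```

```text
t: 20.8
eef_pos: [583.5, 151.4, 264.7]
tcp_rot: [-3.139, 0.001, 1.441]
ft_force: [0.1, -0.9, -1.4]
opening: 0.307
t: 21.8
eef_pos: [583.3, 151.4, 263.6]
tcp_rot: [-3.14, -0.004, 2.807]
ft_force: [0.2, 0.3, -1.9]
opening: 0.31
[ 0.14  0.42  1.55  0.    1.18 -2.66] [583.28595753 151.38218745 263.64836902]
```

View pics/s14.png

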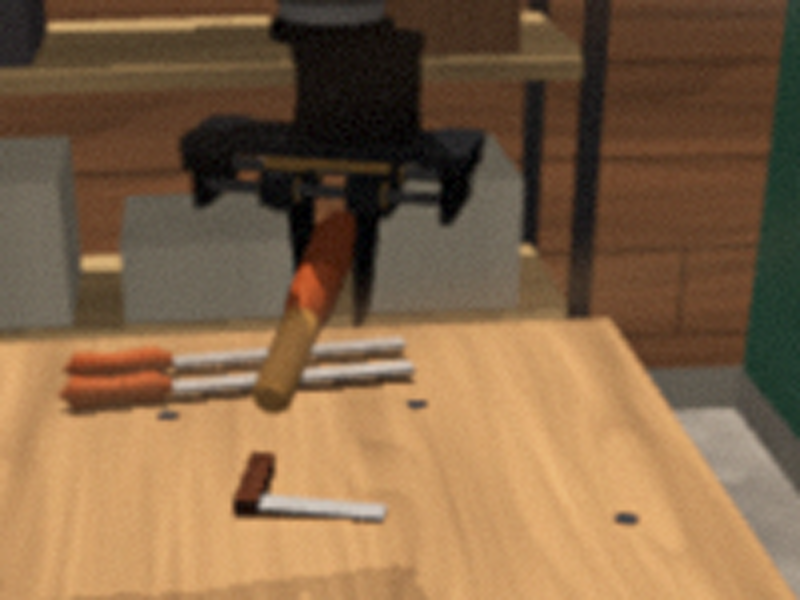

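View pics/t14.png

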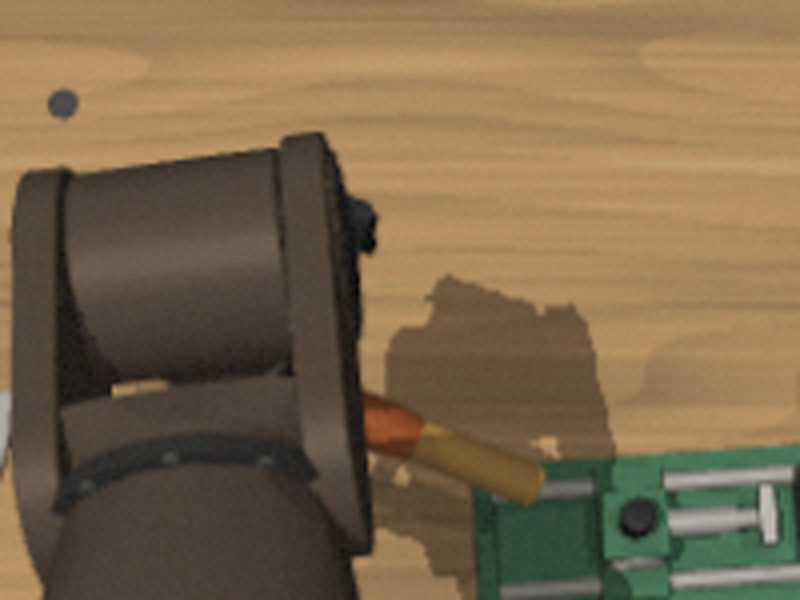

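```bash
python3 - <<'E'
from h import *
import pickle
P=pickle.load(open("top.pkl","rb")); Q=pickle.load(open("side.pkl","rb"))
def tri(a,b):
    A=[]
    for p,u in ((P,a),(Q,b)):
        R,t=cam(p); r=rays(p,[u])[0]; M=np.c_[R,t]
        A+= [r[0]*M[2]-M[0], r[1]*M[2]-M[1]]
    A=np.array(A); x=np.linalg.lstsq(A[:,:3],-A[:,3],rcond=None)[0]; return x,(A[:,:3]@x+A[:,3]).round(1)
T=lambda x,y:(150+(x+.5)/4-.5,100+(y+.5)/4-.5); S=lambda x,y:(180+(x+.5)/4-.5,40+(y+.5)/4-.5)
a,ra=tri(T(533,482),S(272,392)); b,rb=tri(T(417,440),S(307,313))
print(a,ra,b,rb); d=b-a; print(np.linalg.norm(d), np.degrees(np.arcsin(d[2]/np.linalg.norm(d))))
E
```

```text
[536.32264283  11.72968954 272.69340177] [-0. -0. -0.  0.] [557.9396583   72.74939437 296.73970502] [ 0.   3.3  3.2 -0.7]
69.05739956436605 20.377715869218544
```

```bash
python3 -m pendant '[[-15,-13,0,5],[-40,-34,0,14],[-66,-56,0,23],[-92,-78,0,32],[-118,-100,0,41],[-144,-122,0,50],[-166,-140,0,60],[-178,-151,0,70]]'; python3 -m pendant '[[0,0,60,0],[0,0,110,0],[0,0,110,0]]'; python3 - <<'E'
from h import *
s=env.state(); print(s["joints"].round(2),s["eef_pos"],s["tcp_rot"])
p=shot("side");  save(p,"s15.png",(200,60,400,210),4)
p=shot("top");  save(p,"t15.png",(250,100,450,250),4)
p=shot("wrist");  save(p,"w15.png")
E
```

```text
t: 22.9
eef_pos: [701.7, -51.4, 262.2]
tcp_rot: [-3.136, 0.0, 1.572]
ft_force: [-0.7, 0.9, -1.8]
opening: 0.308
t: 23.28
eef_pos: [699.3, -51.2, 148.1]
tcp_rot: [-3.128, -0.001, 1.569]
ft_force: [-0.5, 0.6, -1.6]
opening: 0.307
[-0.17  0.67  1.41 -0.    1.08 -1.74] [699.2870806  -51.21868476 148.07919283] [-3.12811856e+00 -1.19499059e-03  1.56880167e+00]
```

View pics/s15.png

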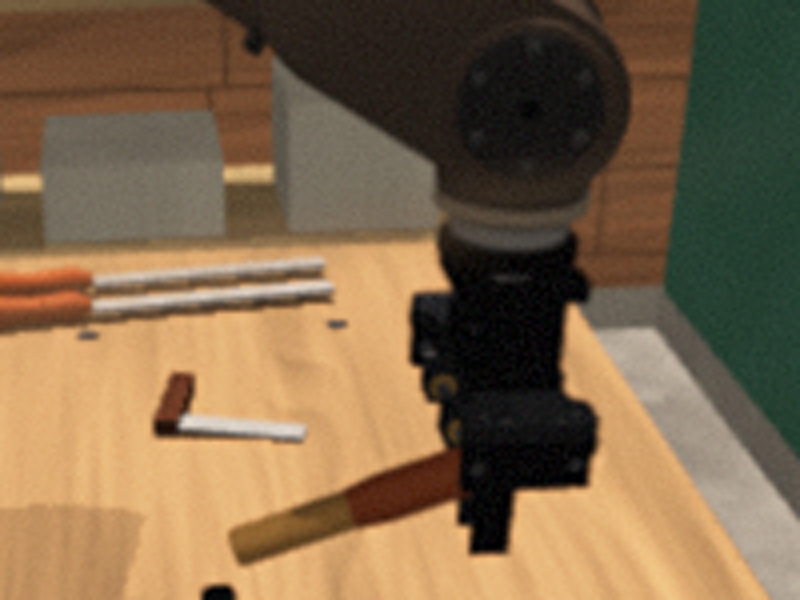

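View pics/t15.png

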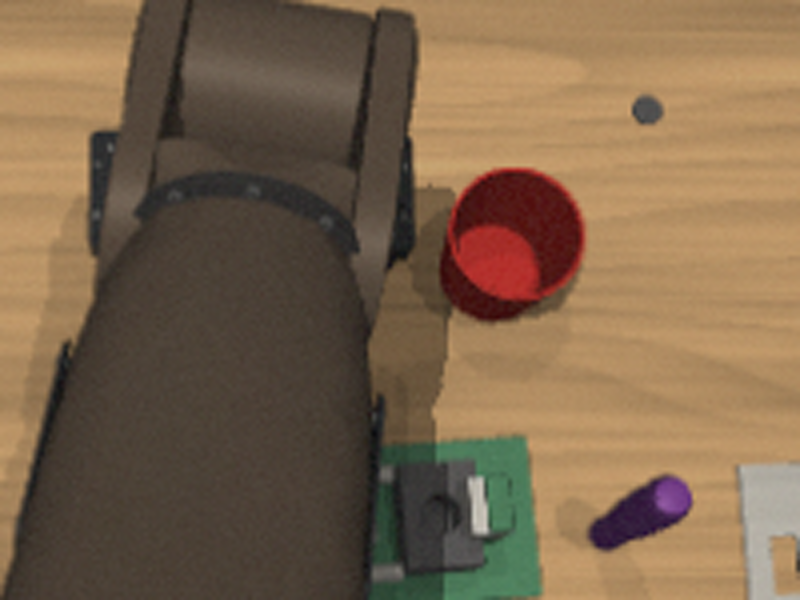

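View pics/w15.png

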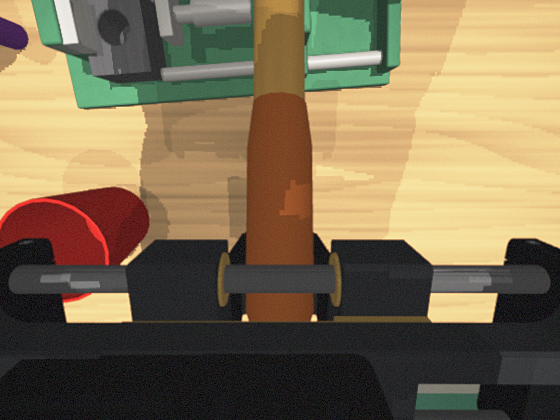

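```bash
cat > prof.py <<'E'
from h import *
import pickle
Q=pickle.load(open("side.pkl","rb")); R,t=cam(Q); c=-R.T@t
def prof(pts,box,k,y):
    o=[]
    for u,v in pts:
        r=rays(Q,[[box[0]+(u+.5)/k-.5,box[1]+(v+.5)/k-.5]])[0]; d=R.T@np.array([r[0],r[1],1]); o.append((c+d*((y-c[1])/d[1])).round(1))
    return np.array(o)
E
python3 - <<'E'
from prof import *
o=prof([(240,543),(352,506),(455,473),(490,552),(217,588)],(200,60),4,-51.3); print(o)
d=o[1]-o[0]; print(np.linalg.norm(d),np.degrees(np.arctan2(d[2],d[0]))); d=o[2]-o[0]; print(np.linalg.norm(d),np.degrees(np.arctan2(d[2],d[0])))
E
```

```text
[[556.7 -51.3 154.1]
 [622.  -51.3 174.7]
 [681.6 -51.3 192.9]
 [705.7 -51.3 138. ]
 [542.3 -51.3 124. ]]
68.4722571557269 17.508769787525896
130.78780524192612 17.257329606643403
```

```bash
python3 -m pendant '[[0,1,30,0],[0,2,50,0],[0,2,60,0],[0,3,66,0],[0,3,70,0],[0,4,76,0],[0,4,82,0],[0,5,88,0]]'; python3 - <<'E'
from h import *
p=shot("side");  save(p,"s16.png",(200,80,400,230),4)
E
```

```text
t: 24.42
eef_pos: [707.4, -51.6, 66.5]
tcp_rot: [-3.14, 0.001, 1.571]
ft_force: [2.5, -0.8, -0.1]
opening: 0.307
```

View pics/s16.png

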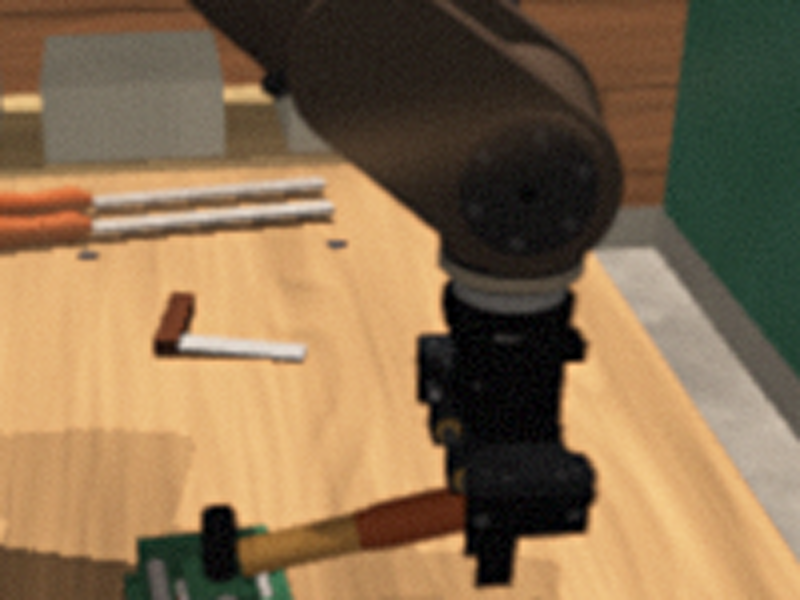

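```bash
python3 -m pendant '[[0,2,0,0],[0,3,6,0],[0,3,12,0],[0,4,17,0],[0,4,22,0],[0,4,26,0],[0,4,26,0]]'; python3 - <<'E'
from h import *
p=shot("side");  save(p,"s17.png",(200,80,400,230),4)
E
```

```text
t: 25.35
eef_pos: [711.0, -51.6, 39.2]
tcp_rot: [-3.139, 0.001, 1.571]
ft_force: [0.6, -0.4, -0.4]
opening: 0.307
```

View pics/s17.png

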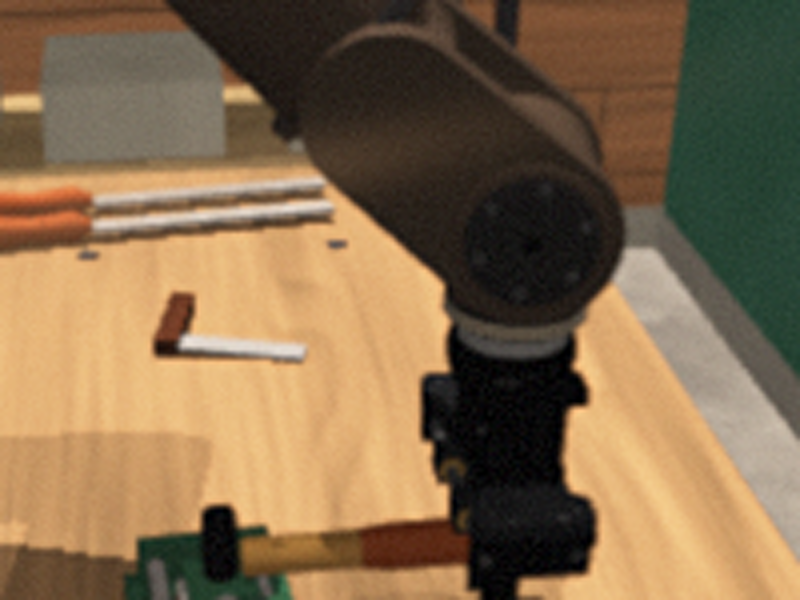

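```bash
python3 - <<'E'
from prof import *
o=prof([(246,556),(360,549),(462,543),(219,515)],(200,80),4,-51.6); print(o)
for i,j in ((0,1),(0,2),(1,2)):
    d=o[j]-o[i]; print(np.linalg.norm(d),np.degrees(np.arctan2(d[2],d[0])))
E
```

```text
[[558.8 -51.6  88.5]
 [628.4 -51.6  88.5]
 [691.5 -51.6  88.2]
 [543.4 -51.6 119.2]]
69.60000000000002 0.0
132.70033911034295 -0.1295305544121568
63.1007131496943 -0.2724026045126872
```

```bash
python3 -m pendant '[[0,2,-5,0],[0,5,-15,0],[0,5,-40,0],[0,5,-80,0],[0,5,-125,0],[0,5,-165,0],[0,5,-195,0],[0,5,-205,0]]';python3 -m pendant '[[0,0,0,0],[0,0,0,0],[0,0,0,0],[0,0,0,0]]'; python3 - <<'E'
from h import *
p=shot("side");  save(p,"s18.png",(200,20,400,170),4)
p=shot("wrist");  save(p,"w18.png")
p=shot("top");  save(p,"t18.png")
E
```

```text
t: 26.4
eef_pos: [717.1, -51.5, 247.1]
tcp_rot: [3.141, 0.001, 1.571]
ft_force: [0.1, -0.3, -2.1]
opening: 0.309
t: 26.9
eef_pos: [717.0, -51.5, 246.4]
tcp_rot: [-3.141, 0.001, 1.571]
ft_force: [-0.7, -0.4, -1.8]
opening: 0.305
```

View pics/s18.png

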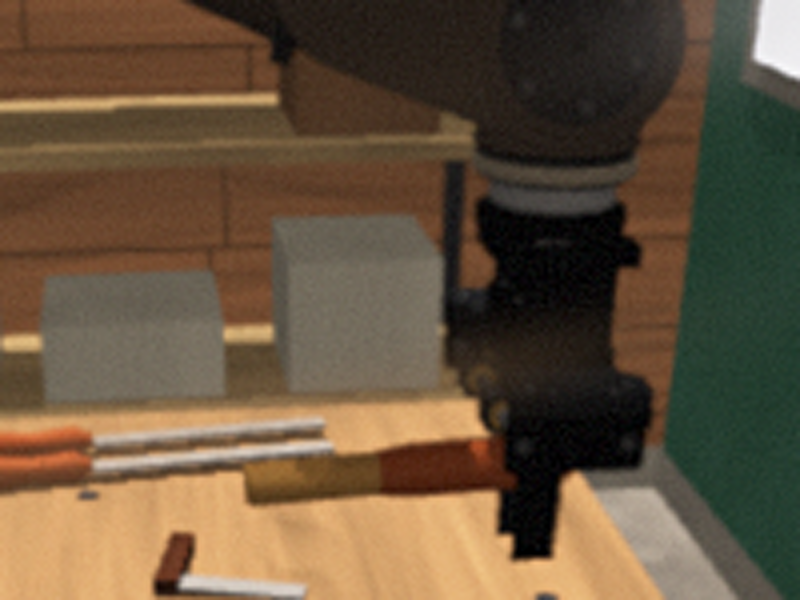

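View pics/w18.png

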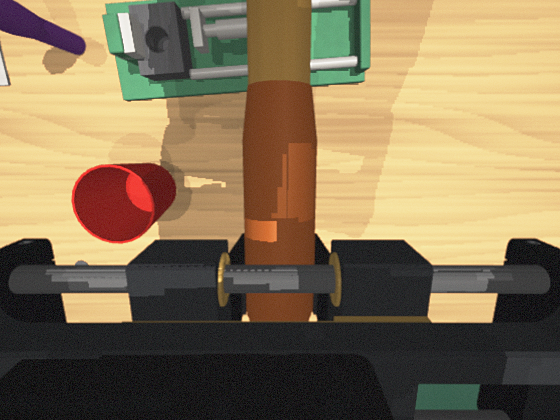

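View pics/t18.png

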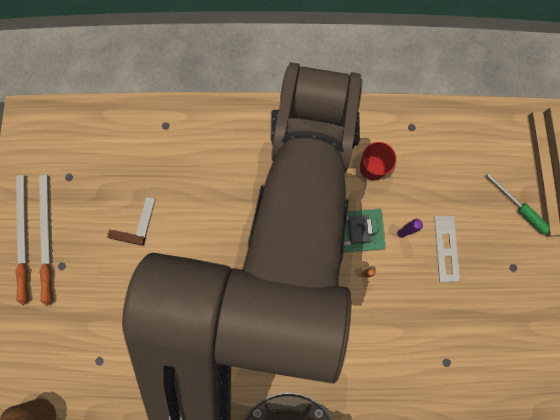

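```bash
python3 - <<'E'
from prof import *
o=prof([(250,481),(380,472),(490,465)],(200,20),4,-51.5); print(o)
for i,j in ((0,1),(0,2),(1,2)):
    d=o[j]-o[i]; print(np.linalg.norm(d),np.degrees(np.arctan2(d[2],d[0])))
p=shot("wrist"); pickle.dump(p,open("w19.pkl","wb")); save(p,"w19.png",(90,0,390,110),2.6)
s=shot("side"); save(s,"s19.png",(180,180,320,350),4)
E
```

```text
[[565.  -51.5 292.2]
 [635.3 -51.5 294.1]
 [695.5 -51.5 295.6]]
70.3256709886226 1.5481576989779966
130.5442836741617 1.492425982927995
60.21868480795646 1.4273403610161501
```

View pics/w19.png

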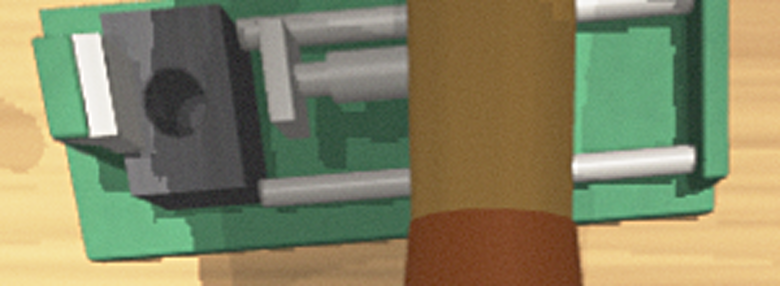

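View pics/s19.png

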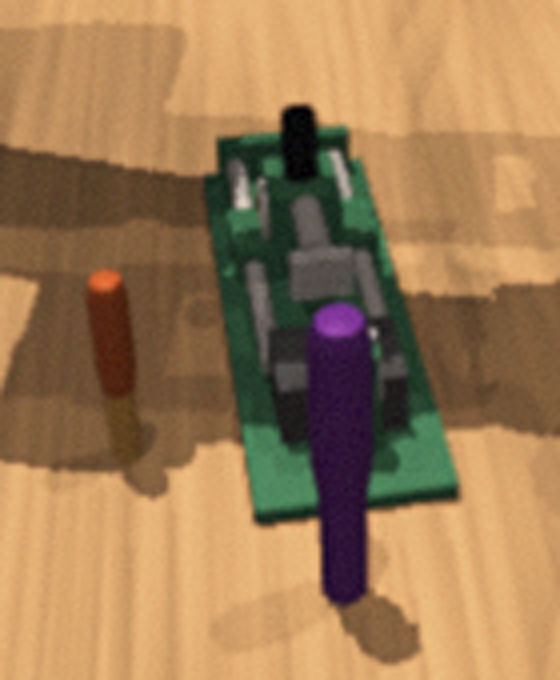

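```bash
python3 - <<'E'
from h import *
import pickle
Q=pickle.load(open("side.pkl","rb")); W=pickle.load(open("w19.pkl","rb"))
g=np.array([551,-189.]);e=np.array([-.075,.9972]);ex=np.array([.9972,.075])
def L(p,u,z): d=atz(p,[u],z)[0][:2]-g; return (d@ex).round(1),(d@e).round(1)
S=lambda x,y:(180+(x+.5)/4-.5,180+(y+.5)/4-.5); w=lambda x,y:(90+(x+.5)/2.6-.5,(y+.5)/2.6-.5)
print("side face top",L(Q,S(293,253),80),L(Q,S(352,253),80),"knob top",L(Q,S(299,110),121))
print("wrist face top",L(W,w(259,22),80),L(W,w(273,120),80),"hole",L(W,w(175,100),52))
print(env.state()["t"])
E
```

```text
side face top (np.float64(-13.2), np.float64(56.9)) (np.float64(19.5), np.float64(50.8)) knob top (np.float64(3.1), np.float64(140.2))
wrist face top (np.float64(-14.3), np.float64(50.2)) (np.float64(19.8), np.float64(50.6)) hole (np.float64(1.7), np.float64(3.8))
27.15
```

```bash
python3 -m pendant '[[0,0,0,0],[0,0,0,0],[0,0,0,0],[0,0,0,0],[0,0,0,0],[0,0,0,0]]'; python3 - <<'E'
from h import *
p=shot("side");  save(p,"s20.png",(200,20,400,170),4)
E
```

```text
t: 27.9
eef_pos: [717.1, -51.5, 247.1]
tcp_rot: [3.141, 0.001, 1.571]
ft_force: [-0.0, 0.6, -1.6]
opening: 0.307
```

View pics/s20.png

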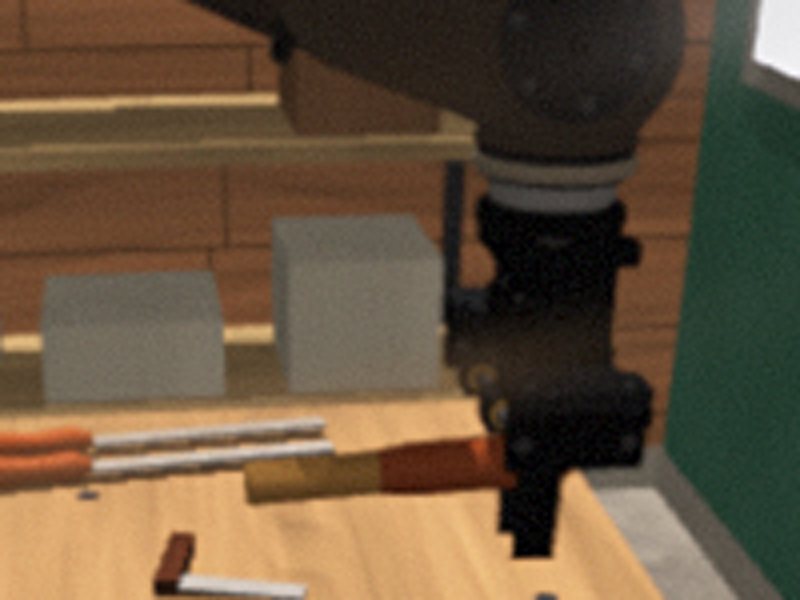

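The view is the same as a second ago: the foot is at (250,481) and the handle has not crept.

```bash
python3 -c "
from cell import job
print(job.job_done())"
```

```text
the job is handed in; nothing more can be done
None
```

I gauged the handle, slid the jaw back and drew the handle out of its socket. The gripper is now holding it level, and the job is handed in.

- **Gauging:** I slid the jaw shut by the knob in small steps until the wrist force read about 4.9 N. I estimate from force and travel that the face was pushed back 5.5–6.4 mm. I had no direct reading of it.
- **Jaw clear:** The last pictures put the jaw face about 36 mm from where the ferrule stood.
- **Turning the handle:** The moves I had could not tilt the tool, so I turned the handle within the grip. I pressed its foot first on the bench, then lightly on the carriage top beside the knob.
- **What went wrong:** The first press slid the handle about 30 mm up in the fingers and left it about 17° off level. The second press corrected the tilt. The grip is now near the wooden end instead of the balance point, and the handle sits high in the fingers.
- **Last checks:** The handle was about 1.5° off level, at about 29 cm above the bench, and showed no creep over the last second. Job time was about 28 s.
- **Bystanders:** The last overhead picture showed the tin, square and plane iron where they were at the start, and the knob did not move during the carriage press.

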